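# Isolate the test bench at its covered rotary switch

## Task

The fitter is coming to work on the leak tester, so isolate it at the white control desk: push the clear cover in at its yellow mark until its touch latch clicks, catch the cover by its low edge as it springs ajar and swing it right back until it stays open on its stop, then turn the red isolator handle a quarter turn counter-clockwise until it snaps home in off. Leave the cover standing open for his padlock; it is clear plastic, so do not lean on it hard, and leave the hubs, disc, bin and tools on the bench where they are.

Things in the scene. Friction and masses are not known exactly. Their poses are not given: they have to be found in the camera images.
- desk: Fixed white desk, 258 mm deep, 270 wide (y), 188 high at the back. Its face slopes 30 degrees, low edge (63 mm high) to the front, centre 125 mm straight above the origin, which is on the table. x level, front to back; z up. In the face a pocket 160 x 160 mm, 48 deep, square to the face, holds the isolator under the clear cover; a grey bezel 12 high, 14 wide frames the cover's low edge and sides.
- cover (a joint): Angle (rad) of the cover. 0 shut, latched, flush with the bezel; grows opening. Pushed in 4 to 5 mm at the mark (about 7 N, end stop -0.05) the latch clicks and stays released; as the finger backs off a spring leg lifts it in about 1 s to 0.8, edge 140 mm out. From there only its weight (under 2 N) resists: let go, it falls back to ajar until 2.09 (upright), past that onto its stop at 2.35.
- cover_hinge (a point): Middle of the hinge line of the clear cover, a plate 178 mm (slope) x 176 mm (width) x 5 mm, 160 g, with a black rim. Under it, at the low left corner (y 54 to 75 mm), a steel latch bracket hangs 39 mm down: catch the low edge near its middle. Axes turn with the cover: y along the hinge (desk's y), -x to the free edge, z square to the plate, outwards when shut. At plate mid-thickness.
- cover_edge (a point): Middle of the cover's free edge, on the outer surface, 178 mm from the hinge, moving with the cover; axes as cover_hinge. When shut it is at the low end of the face, 2 mm from the bezel, which is level with the cover and does not give: a wide fingertip must push clear of it, on the yellow mark, 16 x 34 mm, centred 25 mm in from this edge.
- isolator (a joint): Angle (rad) of the rotary isolator about the line square to the sloping face. 0 = on: bar up the slope (green dot). Grows counter-clockwise as seen facing the desk, to 1.571 = off: bar across (white dot). An over-centre spring holds it at either end stop (peak about 0.38 N m) and, past the middle at 0.785, throws it the rest of the way when let go.
- isolator_grip (a point): Centre of the top of the isolator's red grip bar, on its turning axis, 6 mm below the sloping face. x along the bar (to its white line), z out of the face along the axis. Bar 84 mm long, 16 wide, 26 tall, straight sides, on a red disc of radius 32 mm whose top is 26 mm below this point.
- hub_a: Loose black flanged hub standing left of the desk: flange 124 mm across, tube 68 mm across, 96 mm high, 0.85 kg. Origin under its centre.
- hub_b: Another such hub standing right of the desk. Origin under its centre.
- hub_c: A third such hub, far to the left. Origin under its centre.
- blank: Loose black blanking disc, 130 mm across, 8 mm thick, lying at the right. Origin under its centre.
- ring_bin: Loose blue bin 160 x 100 x 75 mm with turned rings in it, at the right. Origin under its centre.
- wrench: Loose steel wrench, 190 mm, lying in front of the desk. Origin under its centre.
- driver: Loose screwdriver with a blue handle, 200 mm, lying at the left. Origin under its centre.

How it is judged:
On the way, in this order (a step that is already met when the one before it is completed fails the run):
1. the cover's latch has been pressed and the cover has sprung ajar, the isolator still on (value of joint cover above 0.5 rad and value of joint isolator below 0.3 rad), for 0.1 s.
2. the cover is swung right back onto its stop, the isolator still on (value of joint cover above 2.25 rad and value of joint isolator below 0.3 rad), for 0.2 s.
3. the isolator has snapped to off (value of joint isolator above 1.47 rad), for 0.2 s.
At the end, for the whole second after the job is handed in: The isolator is home in off (joint over 1.47 of 1.571 rad) and the cover stays open on its stop (joint over 2.25 of 2.35 rad), both at rest; the hubs, disc, bin, wrench and screwdriver are within 20 mm of where they stood (value of joint isolator above 1.47 rad and value of joint cover above 2.25 rad and velocity of joint isolator between -0.1 and 0.1 rad/s and velocity of joint cover between -0.1 and 0.1 rad/s and distance of each of hub_a, hub_b, hub_c, blank, ring_bin, wrench, driver from where it was at the start of the episode below 0.02 m); the robot touches nothing.
It fails at once if the clear cover is leaned on hard (over 40 N from the robot) (contact force between any of the arm, the fingers and cover above 40 N).
It fails at once if a flanged hub is disturbed: pushed more than 20 mm or knocked over (distance of any of hub_a, hub_b, hub_c from where it was at the start of the episode above 0.02 m or angle between any of hub_a, hub_b, hub_c's own z axis and vertical above 0.3 rad).
It fails at once if the blanking disc or ring bin is disturbed: pushed more than 20 mm or knocked over (distance of any of blank, ring_bin from where it was at the start of the episode above 0.02 m or angle between any of blank, ring_bin's own z axis and vertical above 0.3 rad).
It fails at once if the wrench or screwdriver is disturbed: pushed more than 20 mm or knocked over (distance of any of wrench, driver from where it was at the start of the episode above 0.02 m or angle between any of wrench, driver's own z axis and vertical above 0.3 rad).
It also fails if it takes over 61 s, if anything falls off the work surface, if the arm or the gripper's body presses on something with over 40 N, if the wrist force passes 120 N, or if a joint passes its speed limit or range.

## Robot

A 7-joint arm with a two-finger parallel gripper is mounted at the origin on the work surface. World frame = base frame: x ahead of the robot, y to its left, z up, the work surface at z = 0. Lengths are in m, angles in rad, forces in N, time in s.
With the tool pointing down it reaches from about 0.4 to 0.85 m from the base axis. Payload 4.5 kg.
Tool frame: the origin (TCP) lies midway between the tips of the shut fingers; the grasp point (between the pads) lies r.grip_point_offset behind it (r.grip_point_offset is the distance from the TCP to the grasp point, in m); z points along the fingers, y is the line along which they close (so a half turn about z gives the same grasp; the last joint's range is limited). The gripper opens to 88 mm and grips with 3 to 60 N. Pads are 18 mm wide; open, the fingers measure 123 mm over their backs; the gripper's body (75 mm by 187 mm) begins 45 mm behind the grasp point.
Start: joints at [1.234, 0.689, -0.195, 1.565, 0.157, 0.902, -0.215], TCP at [0.227, -0.583, 0.239] pointing down, gripper open.
Joint ranges: [-3.01, 3.01], [-0.46, 2.08], [-1.47, 1.51], [0.13, 2.56], [-1, 4.14], [0.04, 2.09], [-2.66, 2.66]. Speed limits (rad/s): [2.57, 2.57, 3.14, 3.14, 3.14, 3.14, 3.14].

## Interface

Orientations are given as a unit quaternion [x, y, z, w].
In Python, from plant import r gives the robot as it stands.
- The arm moves only by the shell command python3 -m jog 'ROWS' [FORCE]. ROWS is JSON, a list of rows, each an object of numbers: "wx", "wy", "wz": the turn, a rotation vector about the world's x, y, z as a fraction of full scale; "dx", "dy", "dz": the shift along the world's x, y, z as a fraction of full scale; "hand": the closure, from 0 (fully open) to 1 (shut). In form: [{"wx": .., "wy": .., "wz": .., "dx": .., "dy": .., "dz": .., "hand": ..}, ...]. A call has 1 to 5 rows; each row shifts and turns the commanded pose from where the row before left it; what a row does not reach is not made up. Full scale, the value 1, is 0.25 m for a shift and 2 rad for a turn. A row lasts 1/12 s, in which the tool goes at most 41.7 mm and 7.16 degrees, less where a joint would pass 70% of its speed; a pose out of reach is approached as far as the arm can. A call with a number of a shift or a turn outside -1 to 1 is refused whole. A call with a gripper value outside its range is refused whole. The fingers move at their own pace and stop on an object; FORCE is the grip in N (left out, the last holds). Time passes only in rows, so rows that do not move let the fingers close. It gives the time, the measured TCP pose, the force, the opening and the grip force at its end, in the units of the state.
- r.get_state(): the state, without advancing time (a new reading comes with each control period).
- r.snapshot(name): name is "scene" or "top"; returns the picture (384x512x3 uint8, red, green, blue); there is no depth.
- r.camera_info(name): a dict with "mtx" (3x3 intrinsics, pixels), "R" (3x3) and "t" (3): a world point X has camera coordinates R X + t. Camera axes: x right, y down, z forward; pixel columns grow to the right and rows downward; lengths in m; the calibration is good to about 2 mm. A picture is of the moment at which its call begins. camera_info takes no time and is no camera call.
- r.finish_job(): hands the job in; it is judged then, once.
Trained networks look in the newest picture that a camera, given by its name, has taken for a name from the list of things; names that differ only in an ending like _2 or _b are one class to them, and where a whole thing is asked for, a point or a joint stands for the part that bears it (a point fixed in the world has none). Each returns a list of dicts, best first, with "p" (0 to 1); they miss things now and then, are a little off and sometimes report something else, mostly with a low value. They report only what shows in the picture. A call takes as long as a camera call.
- r.search_frame(camera, query): "bbox" ([left, top, right, bottom] in pixels, round what is visible of it).
- r.masks_of(camera, query): "region" (384x512 bool, what is visible of it) and "bbox" ([left, top, right, bottom] in pixels, round what is visible of it).
The state is a dict: "clock": time; "q": joint angles; "qd": joint speeds; "joint_torque": joint torques, N m; "tool_pos": TCP position; "eef_rot": TCP orientation; "contact_force": force on the tool from outside, world axes, zero at the start; "moment": the same for the moment, N m; "opening": opening from 0.0 (shut) to 1.0 (fully open); "finger_force": force on a finger pad.
Only numpy, scipy, OpenCV 4.12 (cv2) and the standard library are available. Lean on these libraries where they do the work, as an engineer would, in place of code of your own. Each camera call takes 0.05 s, during which the arm holds its last target. There are 200 camera calls.

## Working session

There is one attempt and no reset: what is moved stays moved. The work goes in short steps, Python scripts to look and compute and a shell command to move; the robot and the scene stay as the last step left them, time stands still between calls to the robot, and variables do not carry over. Pictures are saved under pics/ and viewed, at most 10 in all, crops included, and the job is handed in when it is done.

```bash
ls; mkdir -p pics; cat > h.py <<'E'
import numpy as np, cv2
from plant import r
from scipy.spatial.transform import Rotation as Ro
def snap(n,f):
    im=r.snapshot(n); cv2.imwrite(f'pics/{f}.png',cv2.cvtColor(im,cv2.COLOR_RGB2BGR)); return im
def proj(n,X):
    c=r.camera_info(n); p=np.atleast_2d(X)@np.array(c['R']).T+np.array(c['t']); p=p@np.array(c['mtx']).T; return p[:,:2]/p[:,2:]
def ray(n,uv):
    c=r.camera_info(n);R=np.array(c['R']); d=R.T@np.linalg.inv(c['mtx'])@np.array([*uv,1.]); o=-R.T@np.array(c['t']); return o,d/np.linalg.norm(d)
E
python3 - <<'E'
from h import *
snap('scene','s0');snap('top','t0')
for c in('scene','top'):
    i=r.camera_info(c); print(c,np.round(i['mtx'],1).tolist(),np.round(-np.array(i['R']).T@i['t'],3))
    for q in('desk','cover','isolator','hub_a','blank','ring_bin','wrench','driver'):
        print(q,[(np.round(d['bbox']).tolist(),round(d['p'],2)) for d in r.search_frame(c,q)[:4]])
s=r.get_state();print(s['clock'],s['tool_pos'],s['eef_rot'],s['contact_force'],r.grip_point_offset)
E
```

```text
pics
scene [[433.2, 0.0, 259.2], [0.0, 433.2, 188.9], [0.0, 0.0, 1.0]] [ 1.036 -0.844  1.091]
desk [([226.0, 151.0, 324.0, 248.0], 0.78)]
cover [([242.0, 161.0, 298.0, 203.0], 0.69), ([274.0, 111.0, 291.0, 128.0], 0.42)]
isolator [([222.0, 181.0, 238.0, 213.0], 0.19)]
hub_a [([254.0, 142.0, 278.0, 164.0], 0.73), ([239.0, 230.0, 279.0, 279.0], 0.65), ([313.0, 123.0, 343.0, 161.0], 0.62)]
blank [([74.0, 309.0, 128.0, 354.0], 0.86)]
ring_bin [([117.0, 333.0, 198.0, 381.0], 0.78)]
wrench [([221.0, 182.0, 241.0, 213.0], 0.8)]
driver [([276.0, 114.0, 293.0, 126.0], 0.68)]
top [[405.1, 0.0, 259.2], [0.0, 405.1, 192.4], [0.0, 0.0, 1.0]] [ 4.360e-01 -1.000e-03  1.523e+00]
desk []
cover [([206.0, 163.0, 265.0, 217.0], 0.63)]
isolator []
hub_a [([111.0, 161.0, 145.0, 193.0], 0.89), ([279.0, 155.0, 313.0, 187.0], 0.86), ([168.0, 201.0, 204.0, 236.0], 0.74), ([188.0, 134.0, 279.0, 227.0], 0.73)]
blank [([386.0, 226.0, 421.0, 263.0], 0.74), ([168.0, 201.0, 204.0, 236.0], 0.16)]
ring_bin [([390.0, 161.0, 434.0, 212.0], 0.97)]
wrench [([217.0, 223.0, 264.0, 244.0], 0.52)]
driver [([94.0, 204.0, 116.0, 256.0], 0.47), ([206.0, 159.0, 267.0, 219.0], 0.31)]
0.9 [ 0.22650341 -0.5825335   0.2387538 ] [9.82860973e-01 1.84348323e-01 1.35353155e-05 5.05721553e-05] [-0.0571828   0.44497838  0.88989045] 0.0187
```

```bash
python3 - <<'E'
import cv2,numpy as np
t=cv2.imread('pics/t0.png');s=cv2.imread('pics/s0.png')
cv2.imwrite('pics/t0c.png',cv2.resize(t[120:260,150:330],None,fx=4.4,fy=4.2,interpolation=cv2.INTER_CUBIC))
cv2.imwrite('pics/s0c.png',cv2.resize(s[100:300,190:370],None,fx=3,fy=3,interpolation=cv2.INTER_CUBIC))
E
```

```text
(no output)
```

View pics/t0c.png

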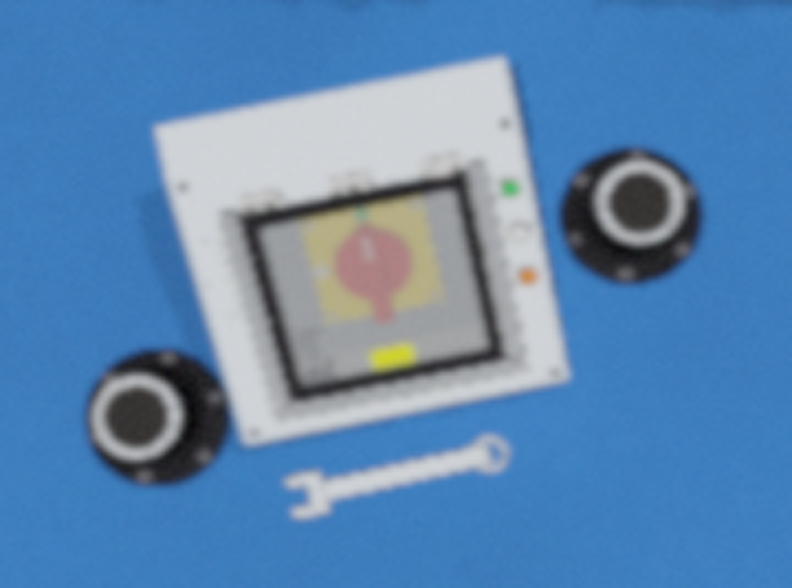

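View pics/s0c.png

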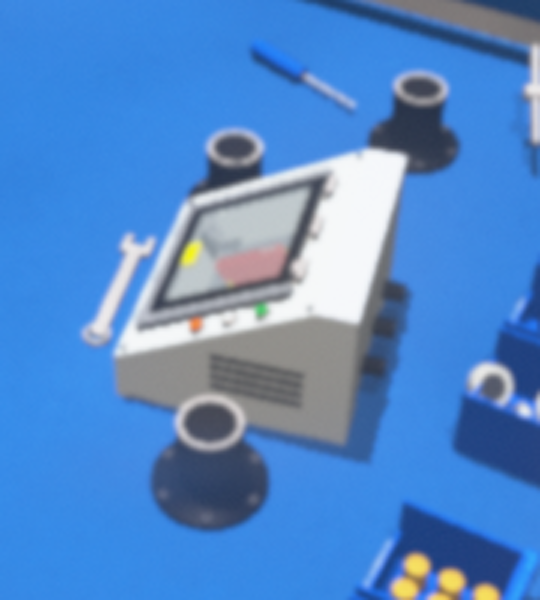

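View pics/s0.png

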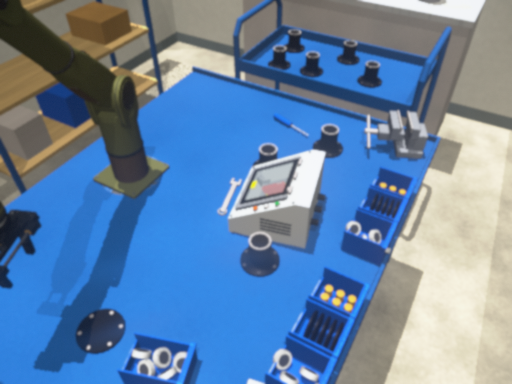

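```bash
cat > fit.py <<'E'
from h import *
from scipy.optimize import least_squares
T=lambda a:np.array(a)/[4.4,4.2]+[150,120]-.4
S=lambda a:np.array(a)/3.+[190,100]-.4
fr,fl,br,bl,sr,sl=[-.108,-.135,.063],[-.108,.135,.063],[.15,-.135,.188],[.15,.135,.188],[.108,-.135,.188],[.108,.135,.188]
tp=np.array([bl,br,fr,fl]);tu=T([(155,125),(505,57),(570,380),(243,447)])
sp=np.array([fr,br,bl,sl,sr,fl]);su=S([(116,357),(358,326),(407,155),(360,150),(300,315),(187,200)])
def W(p,X): return Ro.from_euler('z',p[2]).apply(X)+[p[0],p[1],0]
def f(p): return np.r_[(proj('top',W(p,tp))-tu).ravel(),(proj('scene',W(p,sp))-su).ravel()]
E
python3 - <<'E'
from fit import *
s=least_squares(f,[.45,.1,0],loss='soft_l1');print(s.x,np.round(f(s.x).reshape(-1,2),1).tolist())
p=s.x
# measure things in face frame: F origin (0,0,.1255), xs up slope
c,sn=np.cos(np.pi/6),.5
Rw=Ro.from_euler('z',p[2]).as_matrix()@np.array([[c,0,-sn],[0,1,0],[sn,0,c]])
o=np.array([p[0],p[1],.125])
def onface(cam,uv,h):
    a,d=ray(cam,uv); n=Rw[:,2]; t=((o+n*h-a)@n)/(d@n); return np.round((Rw.T@(a+d*t-o))*1000,1)
for nm,uv,h in [('covBL',(245,215),.012),('covBR',(465,180),.012),('covFR',(502,355),.012),('covFL',(295,398),.012),('mark',(393,356),.012),('isodisc',(374,263),-.032),('bartop?',(383,320),-.006)]:
    print('top',nm,onface('top',T(uv),h))
for nm,uv,h in [('covBL',(325,175),.012),('covBR',(287,292),.012),('covFR',(155,312),.012),('covFL',(190,212),.012),('mark',(190,252),.012)]:
    print('scene',nm,onface('scene',S(uv),h))
# objects on table
for nm,b in [('hubA',(168,201,204,236)),('hubB',(279,155,313,187)),('wrench',(217,223,264,244))]:
    for uv in [(b[0],b[1]),(b[2],b[3]),((b[0]+b[2])/2,(b[1]+b[3])/2)]:
        a,d=ray('top',uv); t=(.008-a[2])/d[2]; print(nm,np.round(a+d*t,3))
print(Rw)
E
```

```text
[0.55121925 0.09216215 0.22945004] [[0.0, 0.7], [-0.2, 0.5], [-0.6, 0.3], [0.3, -0.3], [-1.0, 0.1], [-0.1, -0.6], [-0.3, 0.9], [3.0, 0.4], [5.1, 0.2], [-0.2, 0.5]]
top covBL [87.  82.9 12. ]
top covBR [ 79.8 -86.4  12. ]
top covFR [-81.2 -86.6  12. ]
top covFL [-82.8  83.2  12. ]
top mark [-62.1  -1.3  12. ]
top isodisc [  4.9  -1.9 -32. ]
top bartop? [-36.3   0.6  -6. ]
scene covBL [85.  92.1 12. ]
scene covBR [  90.1 -103.2   12. ]
scene covFR [-79.4 -87.7  12. ]
scene covFL [-96.4  90.4  12. ]
scene mark [-67.5   8.4  12. ]
hubA [0.504 0.349 0.008]
hubA [0.376 0.209 0.008]
hubA [0.44  0.279 0.008]
hubB [ 0.687 -0.064  0.008]
hubB [ 0.569 -0.194  0.008]
hubB [ 0.628 -0.129  0.008]
wrench [0.426 0.163 0.008]
wrench [ 0.352 -0.015  0.008]
wrench [0.389 0.074 0.008]
[[ 0.84332829 -0.22744201 -0.48689581]
 [ 0.19697056  0.97379163 -0.113721  ]
 [ 0.5         0.          0.8660254 ]]
```

```bash
cat > g.py <<'E'
from h import *
P=np.array([0.5512,0.0922,0.125]);yaw=.22945
c,sn=np.cos(np.pi/6),.5
Rw=Ro.from_euler('z',yaw).as_matrix()@np.array([[c,0,-sn],[0,1,0],[sn,0,c]])
def F(s,y,h): return P+Rw@np.array([s,y,h])/1000
def toF(X): return Rw.T@(np.array(X)-P)*1000
Rp=np.c_[Rw[:,0],-Rw[:,1],-Rw[:,2]]   # press/grip orientation
def pitch(a): # tool z pitched a deg below horizontal, tool y = -face y
    b=np.radians(a); z=Ro.from_euler('z',yaw).apply([np.cos(b),0,-np.sin(b)]); y=-Rw[:,1]; return np.c_[np.cross(y,z),y,z]
def go(X,R,n=1,cur=None):
    s=r.get_state(); p,q=(s['tool_pos'],Ro.from_quat(s['eef_rot'])) if cur is None else (cur[0],Ro.from_matrix(cur[1]))
    d=(np.array(X)-p); w=(Ro.from_matrix(R)*q.inv()).as_rotvec()
    k=max(np.linalg.norm(d)/.0417,np.linalg.norm(w)/.125)
    print('min rows %.1f'%k,'d',np.round(d/.25/n,4),'w',np.round(w/2/n,4),'n',n)
def st():
    s=r.get_state();print('t%.2f'%s['clock'],'F',np.round(toF(s['tool_pos']),1),'q',np.round(s['q'],2),'f',np.round(Rw.T@np.array(s['contact_force']),1),'op',s['opening'],np.round(s['finger_force'],1))
E
python3 - <<'E'
from g import *
s=r.get_state();p=s['tool_pos'];R0=Ro.from_quat(s['eef_rot']).as_matrix()
A=p+[-.0,0,.15]
B=F(-64,0,100)
print(A,B,F(-64,0,12)); go(A,R0,5); go(B,Rp,20,(A,R0)); st()
E
```

```text
[ 0.22650341 -0.5825335   0.3887538 ] [0.44853741 0.06822179 0.17960254] [0.49138424 0.07822923 0.1033923 ]
min rows 3.6 d [0.   0.   0.12] w [-0. -0.  0.] n 5
min rows 17.2 d [ 0.0444  0.1302 -0.0418] w [ 0.0039 -0.0125 -0.0035] n 20
t0.90 F [-349.9 -583.2  333.3] q [ 1.23  0.69 -0.19  1.57  0.16  0.9  -0.22] f [0.5 0.4 0.7] op 0.9989928543885802 0.0
```

```bash

python3 -m jog '[{"dz":0.12,"hand":1},{"dz":0.12,"hand":1},{"dz":0.12,"hand":1},{"dz":0.12,"hand":1},{"dz":0.12,"hand":1}]' 10 
for i in 1; do
python3 -m jog '[{"dx":0.036,"dy":0.13,"wx":0.004,"wy":-0.0125,"wz":-0.0035,"hand":1},{"dx":0.036,"dy":0.13,"wx":0.004,"wy":-0.0125,"wz":-0.0035,"hand":1},{"dx":0.036,"dy":0.13,"wx":0.004,"wy":-0.0125,"wz":-0.0035,"hand":1},{"dx":0.036,"dy":0.13,"wx":0.004,"wy":-0.0125,"wz":-0.0035,"hand":1},{"dx":0.036,"dy":0.13,"wx":0.004,"wy":-0.0125,"wz":-0.0035,"hand":1}]'
python3 -c "
from g import *
st()"
done
```

```text
t0.90 F [-349.9 -583.2  333.3] q [ 1.23  0.69 -0.19  1.57  0.16  0.9  -0.22] f [0.5 0.4 0.7] op 0.9989928543885802 0.0invalid input
invalid input
```

```bash

python3 -m jog '[{"wx":0,"wy":0,"wz":0,"dx":0,"dy":0,"dz":0.12,"hand":1},{"wx":0,"wy":0,"wz":0,"dx":0,"dy":0,"dz":0.12,"hand":1},{"wx":0,"wy":0,"wz":0,"dx":0,"dy":0,"dz":0.12,"hand":1},{"wx":0,"wy":0,"wz":0,"dx":0,"dy":0,"dz":0.12,"hand":1},{"wx":0,"wy":0,"wz":0,"dx":0,"dy":0,"dz":0.12,"hand":1}]' 10 
python3 -m jog '[{"dx":0.036,"dy":0.13,"dz":0,"wx":0.004,"wy":-0.0125,"wz":-0.0035,"hand":1},{"dx":0.036,"dy":0.13,"dz":0,"wx":0.004,"wy":-0.0125,"wz":-0.0035,"hand":1},{"dx":0.036,"dy":0.13,"dz":0,"wx":0.004,"wy":-0.0125,"wz":-0.0035,"hand":1},{"dx":0.036,"dy":0.13,"dz":0,"wx":0.004,"wy":-0.0125,"wz":-0.0035,"hand":1},{"dx":0.036,"dy":0.13,"dz":0,"wx":0.004,"wy":-0.0125,"wz":-0.0035,"hand":1}]'
python3 -c "
from g import *
st();go(F(-64,0,130),Rp,15)"
```

```text
clock: 1.32
tool_pos: [0.2264, -0.5823, 0.3903]
eef_rot: [0.983, 0.184, 0.0, 0.0]
contact_force: [0.1, -1.0, 0.7]
opening: 0.646
finger_force: 0.0
clock: 1.73
tool_pos: [0.2717, -0.4184, 0.3889]
eef_rot: [0.984, 0.166, 0.066, -0.008]
contact_force: [0.1, 0.3, 0.2]
opening: 0.272
finger_force: 0.0
t1.73 F [-204.3 -433.7  422.7] q [ 1.19  0.34 -0.29  1.73 -0.03  1.03 -0.3 ] f [0.2 0.3 0.1] op 0.2715834638724677 0.0
min rows 13.0 d [ 0.0433  0.1289 -0.0489] w [ 0.0038 -0.0125 -0.0034] n 15
```

```bash

for k in a b; do :; done
python3 -m jog '[{"dx":0.043,"dy":0.13,"dz":-0.03,"wx":0.004,"wy":-0.0125,"wz":-0.0035,"hand":1},{"dx":0.043,"dy":0.13,"dz":-0.03,"wx":0.004,"wy":-0.0125,"wz":-0.0035,"hand":1},{"dx":0.043,"dy":0.13,"dz":-0.03,"wx":0.004,"wy":-0.0125,"wz":-0.0035,"hand":1},{"dx":0.043,"dy":0.13,"dz":-0.03,"wx":0.004,"wy":-0.0125,"wz":-0.0035,"hand":1},{"dx":0.043,"dy":0.13,"dz":-0.03,"wx":0.004,"wy":-0.0125,"wz":-0.0035,"hand":1}]' >/dev/null
python3 -m jog '[{"dx":0.043,"dy":0.13,"dz":-0.04,"wx":0.004,"wy":-0.0125,"wz":-0.0035,"hand":1},{"dx":0.043,"dy":0.13,"dz":-0.04,"wx":0.004,"wy":-0.0125,"wz":-0.0035,"hand":1},{"dx":0.043,"dy":0.13,"dz":-0.04,"wx":0.004,"wy":-0.0125,"wz":-0.0035,"hand":1},{"dx":0.043,"dy":0.13,"dz":-0.04,"wx":0.004,"wy":-0.0125,"wz":-0.0035,"hand":1},{"dx":0.043,"dy":0.13,"dz":-0.04,"wx":0.004,"wy":-0.0125,"wz":-0.0035,"hand":1}]'
python3 -c "
from g import *
st();go(F(-64,0,60),Rp,5)"
```

```text
clock: 2.57
tool_pos: [0.3793, -0.094, 0.3014]
eef_rot: [0.972, 0.129, 0.195, -0.024]
contact_force: [0.6, 0.3, -0.0]
opening: 0.006
finger_force: 0.0
t2.57 F [ -93.5 -142.2  257.6] q [ 0.71  0.22 -0.52  2.4  -0.34  0.21 -0.77] f [ 0.5  0.1 -0.4] op 0.0062252328776798045 0.0
min rows 5.9 d [ 0.071   0.1334 -0.1251] w [ 0.0035 -0.0123 -0.0033] n 5
```

```bash

python3 -m jog '[{"dx":0.059,"dy":0.111,"dz":-0.104,"wx":0.003,"wy":-0.0103,"wz":-0.003,"hand":1},{"dx":0.059,"dy":0.111,"dz":-0.104,"wx":0.003,"wy":-0.0103,"wz":-0.003,"hand":1},{"dx":0.059,"dy":0.111,"dz":-0.104,"wx":0.003,"wy":-0.0103,"wz":-0.003,"hand":1},{"dx":0.059,"dy":0.111,"dz":-0.104,"wx":0.003,"wy":-0.0103,"wz":-0.003,"hand":1},{"dx":0.059,"dy":0.111,"dz":-0.104,"wx":0.003,"wy":-0.0103,"wz":-0.003,"hand":1}]'
python3 -c "
from g import *
st();go(F(-64,0,25),Rp,4)"
```

```text
clock: 2.98
tool_pos: [0.4419, -0.0125, 0.2618]
eef_rot: [0.972, 0.123, 0.198, -0.036]
contact_force: [0.5, -0.5, 0.4]
opening: 0.008
finger_force: 0.0
t2.98 F [-44.4 -77.1 183.6] q [ 0.18  0.34 -0.23  2.4  -1.    0.04 -0.34] f [ 0.5 -0.6  0.1] op 0.007798137203115379 0.0
min rows 4.3 d [ 0.0431  0.0892 -0.1472] w [ 0.001  -0.0149 -0.0035] n 4
```

```bash
cat > kin.py <<'E'
from g import *
import itertools
from scipy.optimize import least_squares
lo=np.array([-3.01,-.46,-1.47,.13,-1,.04,-2.66]);hi=np.array([3.01,2.08,1.51,2.56,4.14,2.09,2.66])
def fk(q,sg,L):
    z=np.array([0,0,1.]);rz=lambda a:Ro.from_euler('z',a);ry=lambda a:Ro.from_euler('y',a)
    R=rz(sg[0]*q[0]+L[4]);p=L[0]*z
    R=R*ry(q[1])*rz(sg[1]*q[2]);p=p+R.apply(L[1]*z)
    R=R*ry(q[3])*rz(sg[2]*q[4]);p=p+R.apply(L[2]*z)
    R=R*ry(q[5])*rz(sg[3]*q[6]+L[5]);p=p+R.apply(L[3]*z)
    return p,R
E
python3 - <<'E'
from kin import *
s=r.get_state()
D=[([1.234,.689,-.195,1.565,.157,.902,-.215],[0.22650341,-0.5825335,0.2387538],[9.82860973e-01,1.84348323e-01,1.35e-05,5.06e-05]),
([1.19,.34,-.29,1.73,-.03,1.03,-.3],[.2717,-.4184,.3889],[.984,.166,.066,-.008]),
([.71,.22,-.52,2.4,-.34,.21,-.77],[.3793,-.094,.3014],[.972,.129,.195,-.024]),
(s['q'],s['tool_pos'],s['eef_rot'])]
best=[]
for sg in itertools.product([1,-1],repeat=4):
  for a0 in (0,np.pi):
   for c0 in (0,np.pi/2,np.pi,-np.pi/2):
    f=lambda L:np.concatenate([np.r_[(fk(q,sg,L)[0]-p)*3,(fk(q,sg,L)[1]*Ro.from_quat(o).inv()).as_rotvec()] for q,p,o in D])
    w=least_squares(f,[.33,.35,.35,.2,a0,c0]);best.append((w.cost,sg,np.round(w.x,4),f(w.x)))
best.sort(key=lambda b:b[0])
for b in best[:3]:print(b[:3])
print(np.round(best[0][3].reshape(-1,6),3))
E
```

```text
(np.float64(0.0016771107654116378), (-1, -1, -1, -1), array([ 0.293 ,  0.5842,  0.3329,  0.3018, -0.0764,  1.4975]))
(np.float64(0.001677110765412756), (-1, -1, -1, -1), array([ 0.293 ,  0.5842,  0.3329,  0.3018, -0.0764,  1.4975]))
(np.float64(0.0016771107654128176), (-1, -1, -1, -1), array([ 0.293 ,  0.5842,  0.3329,  0.3018, -0.0764,  1.4975]))
[[-0.009 -0.014 -0.008 -0.001 -0.001 -0.003]
 [-0.001  0.001  0.003 -0.018 -0.004 -0.001]
 [ 0.001  0.021  0.003 -0.024 -0.004 -0.012]
 [-0.01   0.021  0.003 -0.028 -0.008 -0.009]]
```

```bash
cat > kin.py <<'E'
from g import *
from scipy.optimize import least_squares
lo=np.array([-3.01,-.46,-1.47,.13,-1,.04,-2.66]);hi=np.array([3.01,2.08,1.51,2.56,4.14,2.09,2.66])
rz=lambda a:Ro.from_euler('z',a)
ry=lambda a:Ro.from_euler('y',a)
def fk(q,L):
    R=rz(-q[0]);p=np.array([0,0,L[0]])
    R=R*ry(q[1])*rz(-q[2]);p=p+R.apply([L[4],L[5],L[1]])
    R=R*ry(q[3])*rz(-q[4]);p=p+R.apply([L[6],L[7],L[2]])
    R=R*ry(q[5])*rz(-q[6]+np.pi/2);p=p+R.apply([0,0,L[3]])
    return p,R
try: L=np.load('L.npy')
except Exception: pass
def ik(X,R,seeds=40,q0=None,rng=np.random.default_rng(0)):
    best=None;m=.06
    for i in range(seeds):
        g=q0 if (q0 is not None and i==0) else rng.uniform(lo+.1,hi-.1)
        f=lambda q:np.r_[(fk(q,L)[0]-X)*5,(fk(q,L)[1]*Ro.from_matrix(R).inv()).as_rotvec()*2,1e-3*(q-(lo+hi)/2)/(hi-lo)]
        w=least_squares(f,np.clip(g,lo+m,hi-m),bounds=(lo+m/2,hi-m/2))
        e=np.linalg.norm(f(w.x)[:6])
        if e<.01: yield w.x,min(np.min(w.x-lo),np.min(hi-w.x))
E
python3 - <<'E'
from kin import *
s=r.get_state()
D=[([1.234,.689,-.195,1.565,.157,.902,-.215],[0.22650341,-0.5825335,0.2387538],[9.82860973e-01,1.84348323e-01,1.35e-05,5.06e-05]),
([1.19,.34,-.29,1.73,-.03,1.03,-.3],[.2717,-.4184,.3889],[.984,.166,.066,-.008]),
([.71,.22,-.52,2.4,-.34,.21,-.77],[.3793,-.094,.3014],[.972,.129,.195,-.024]),
(s['q'],s['tool_pos'],s['eef_rot'])]
f=lambda L:np.r_[np.concatenate([np.r_[(fk(q,L)[0]-p)*3,(fk(q,L)[1]*Ro.from_quat(o).inv()).as_rotvec()] for q,p,o in D]),.01*L[4:]]
w=least_squares(f,[.33,.35,.35,.2,0,0,0,0]);print(w.cost,w.x.round(4));print(f(w.x)[:24].reshape(-1,6).round(3));np.save('L.npy',w.x)
import kin; kin.L=w.x
flip=Rp@np.diag([-1,-1,1])
fl=np.diag([-1,-1,1])
for nm,X,R in [('press30',F(-64,0,8),Rp),('press10',F(-72,0,8),pitch(80)),('catch30',F(-50,0,110),Rp),('catchback',F(-115,0,60),Rp),('catch45',F(-50,0,110),pitch(45)),('lift',F(150,0,150),Rp),('iso',F(0,0,-28),Rp)]:
  for k,RR in(('n',R),('f',R@fl)):
    l=sorted(ik(X,RR,25),key=lambda a:-a[1])
    A=[a for a in l if a[0][4]<1.57][:1]+[a for a in l if a[0][4]>1.57][:1]
    for q,m in A: print(nm,k,q.round(2),round(m,2))
E
```

```text
0.00011311381926814406 [ 0.3334  0.5733  0.3428  0.3245 -0.0085 -0.0462  0.0012  0.0029]
[[ 0.003  0.001 -0.003 -0.001 -0.001 -0.   ]
 [-0.004  0.     0.005 -0.008 -0.002  0.003]
 [ 0.003 -0.002 -0.006  0.003  0.003 -0.003]
 [-0.001  0.002  0.004  0.     0.     0.   ]]
press10 n [-0.3   0.77  0.07  2.26  3.82  0.07  0.86] 0.03
press10 f [ 0.2   0.83 -0.78  2.24  1.51  0.57  0.02] 0.32
press10 f [-0.3   0.77  0.07  2.26  3.82  0.07 -2.28] 0.03
lift n [-0.14  0.4  -0.15  1.99  0.34  0.24 -1.92] 0.2
lift f [ 0.31  0.47 -0.85  1.99  1.05  0.51  0.54] 0.47
iso n [-0.29  0.84  0.05  2.34  3.17  0.56  1.5 ] 0.22
iso f [ 0.15  0.88 -0.72  2.34  2.31  0.73 -0.7 ] 0.22
```

```bash
cat >> kin.py <<'E'
def ikz(X,zd,q0,reg=.01):
    m=.08
    f=lambda q:np.r_[(fk(q,L)[0]-X)*10,(fk(q,L)[1].apply([0,0,1])-zd)*4,reg*(q-q0)]
    w=least_squares(f,np.clip(q0,lo+m,hi-m),bounds=(lo+m*.9,hi-m*.9)); x=w.x
    p,R=fk(x,L);return x,np.linalg.norm(p-X)*1000,np.degrees(np.arccos(np.clip(R.apply([0,0,1])@zd,-1,1))),R
E
python3 - <<'E'
from kin import *
q=np.array(r.get_state()['q'])
for t in (0,10,20,30):
  for k in (0,1):
    x=q.copy()
    if k: x=np.array([.2,.83,-.78,2.24,1.51,.57,.02])
    print('tilt',t,'seed',k)
    for nm,X in [('pre',F(-68,0,60)),('press',F(-68,0,8)),('back',F(-130,0,80)),('hook',F(-48,0,110)),('90',F(80,0,160)),('120',F(165,0,145))]:
        x,e,a,R=ikz(X,pitch(90-t)[:,2],x)
        print(' ',nm,x.round(2),'e%.1f a%.1f'%(e,a),'yaw tool y',np.round(np.arctan2(*R.apply([0,1,0])[[1,0]]),2))
E
```

```text
tilt 0 seed 0
  pre [-0.39  0.69  0.25  2.12 -0.44  0.38 -0.34] e0.0 a0.0 yaw tool y -0.56
  press [-0.36  0.79  0.2   2.07 -0.47  0.32 -0.34] e0.0 a0.0 yaw tool y -0.58
  back [-0.34  0.67  0.15  2.31 -0.51  0.19 -0.34] e0.0 a0.0 yaw tool y -0.62
  hook [-0.42  0.59  0.28  2.09 -0.32  0.51 -0.34] e0.0 a0.0 yaw tool y -0.45
  90 [-0.44  0.54  0.33  1.71 -0.21  0.92 -0.34] e0.0 a0.0 yaw tool y -0.32
  120 [-0.41  0.64  0.32  1.42 -0.21  1.12 -0.34] e0.0 a0.0 yaw tool y -0.29
tilt 0 seed 1
  pre [ 0.28  0.78 -0.91  2.11  0.96  0.75  0.02] e0.0 a0.0 yaw tool y 1.29
  press [ 0.24  0.87 -0.86  2.06  1.06  0.73  0.02] e0.0 a0.0 yaw tool y 1.34
  back [ 0.28  0.76 -0.92  2.3   1.12  0.65  0.02] e0.0 a0.0 yaw tool y 1.53
  hook [ 0.33  0.69 -0.98  2.08  0.81  0.82  0.02] e0.0 a0.0 yaw tool y 1.17
  90 [ 0.32  0.63 -1.    1.7   0.58  1.13  0.02] e0.0 a0.0 yaw tool y 0.87
  120 [ 0.22  0.71 -0.95  1.41  0.58  1.31  0.02] e0.0 a0.0 yaw tool y 0.78
tilt 10 seed 0
  pre [-0.34  0.65  0.15  2.26 -0.93  0.11 -0.34] e3.7 a0.6 yaw tool y -1.04
  press [-0.32  0.75  0.13  2.18 -0.93  0.11 -0.34] e10.
[... 2027 characters left out ...]
[-0.32  0.43  0.15  2.29 -0.93  0.11 -0.34] e55.1 a9.5 yaw tool y -1.07
  90 [-0.4   0.38  0.23  2.19 -0.93  0.11 -0.34] e2.8 a0.5 yaw tool y -1.07
  120 [-0.51  0.46  0.41  1.95 -0.72  0.3  -0.34] e0.0 a0.0 yaw tool y -0.87
tilt 30 seed 1
  pre [ 0.46  0.96 -1.4   2.49  1.82  1.1   0.02] e24.8 a2.9 yaw tool y 2.15
  press [ 0.43  1.13 -1.4   2.49  1.93  1.26  0.02] e15.8 a1.7 yaw tool y 2.16
  back [ 0.49  0.92 -1.4   2.49  1.72  1.02  0.02] e63.3 a7.4 yaw tool y 2.1
  hook [ 0.5   0.78 -1.4   2.49  1.73  0.95  0.02] e17.2 a2.0 yaw tool y 2.12
  90 [ 0.59  0.61 -1.4   2.19  1.39  0.8   0.02] e0.0 a0.0 yaw tool y 1.7
  120 [ 0.53  0.67 -1.36  1.94  1.26  0.88  0.02] e0.0 a0.0 yaw tool y 1.48
```

```bash
python3 - <<'E'
from kin import *
go(F(-72,0,60),pitch(85),5); go(F(-72,0,60),pitch(85),6)
print(F(-72,0,60))
q=np.array(r.get_state()['q'])
for nm,X in [('pre',F(-72,0,60)),('press',F(-72,0,10)),('back',F(-125,0,80)),('hook',F(-48,0,110)),('iso',F(30,-20,-24)),('iso2',F(0,40,-24))]:
    q,e,a,R=ikz(X,pitch(85)[:,2],q);print(nm,q.round(2),e.round(1),a.round(1))
E
```

```text
min rows 3.6 d [ 0.0155  0.067  -0.0967] w [-0.0096  0.0304 -0.0023] n 5
min rows 3.6 d [ 0.0129  0.0558 -0.0806] w [-0.008   0.0253 -0.0019] n 6
[0.46126661 0.07119486 0.14096152]
pre [-0.38  0.68  0.22  2.21 -0.65  0.22 -0.34] 0.0 0.0
press [-0.33  0.77  0.14  2.17 -0.68  0.15 -0.34] 0.0 0.0
back [-0.34  0.65  0.14  2.35 -0.93  0.11 -0.34] 5.1 0.8
hook [-0.5   0.59  0.41  2.17 -0.61  0.4  -0.34] 0.0 0.0
iso [-0.41  0.84  0.36  1.84 -0.62  0.48 -0.34] 0.0 0.0
iso2 [-0.49  0.83  0.31  1.94 -0.64  0.38 -0.34] 0.0 0.0
```

```bash

python3 -m jog '[{"dx":0,"dy":0.02,"dz":0,"wx":-0.01,"wy":0.038,"wz":-0.002,"hand":1},{"dx":0,"dy":0.03,"dz":-0.02,"wx":-0.01,"wy":0.038,"wz":-0.002,"hand":1},{"dx":0.02,"dy":0.07,"dz":-0.06,"wx":-0.01,"wy":0.038,"wz":-0.002,"hand":1},{"dx":0.02,"dy":0.08,"dz":-0.08,"wx":-0.01,"wy":0.038,"wz":-0.002,"hand":1},{"dx":0.02,"dy":0.07,"dz":-0.08,"wx":-0.01,"wy":0.038,"wz":-0.002,"hand":1}]'
python3 -c "
from g import *
st();go(F(-72,0,60),pitch(90),4)"
```

```text
clock: 3.4
tool_pos: [0.4582, 0.0486, 0.2029]
eef_rot: [0.992, 0.115, 0.052, -0.02]
contact_force: [0.5, -0.2, -0.2]
opening: 0.009
finger_force: 0.0
t3.40 F [-48.1 -21.3 117.7] q [-0.48  0.56  0.46  2.2  -0.73  0.43 -0.76] f [ 0.3 -0.3 -0.4] op 0.009393098296545202 0.0
min rows 1.6 d [ 0.0031  0.0226 -0.062 ] w [-0.0066  0.0124 -0.0001] n 4
```

```bash

python3 -m jog '[{"dx":0.003,"dy":0.0226,"dz":-0.062,"wx":-0.0066,"wy":0.0124,"wz":0,"hand":1},{"dx":0.003,"dy":0.0226,"dz":-0.062,"wx":-0.0066,"wy":0.0124,"wz":0,"hand":1},{"dx":0.003,"dy":0.0226,"dz":-0.062,"wx":-0.0066,"wy":0.0124,"wz":0,"hand":1},{"dx":0.003,"dy":0.0226,"dz":-0.062,"wx":-0.0066,"wy":0.0124,"wz":0,"hand":1},{"dx":0,"dy":0,"dz":0,"wx":0,"wy":0,"wz":0,"hand":1}]'
python3 -c "
from g import *
snap('scene','s1');st();go(F(-72,0,22),pitch(90),3)
im=cv2.imread('pics/s1.png');cv2.imwrite('pics/s1c.png',cv2.resize(im[120:260,200:340],None,fx=4,fy=4,interpolation=cv2.INTER_CUBIC))"
```

```text
clock: 3.82
tool_pos: [0.4606, 0.0726, 0.1382]
eef_rot: [0.993, 0.117, -0.002, -0.001]
contact_force: [0.3, 0.9, -0.9]
opening: 0.006
finger_force: 0.0
t3.87 F [-73.4   0.2  59.1] q [-0.52  0.72  0.45  2.15 -0.75  0.44 -0.81] f [0.2 0.9 0.1] op 0.004272038814668268 0.0
min rows 0.9 d [ 0.0257  0.0057 -0.0419] w [-0.0003 -0.0002 -0.0006] n 3
```

View pics/s1c.png

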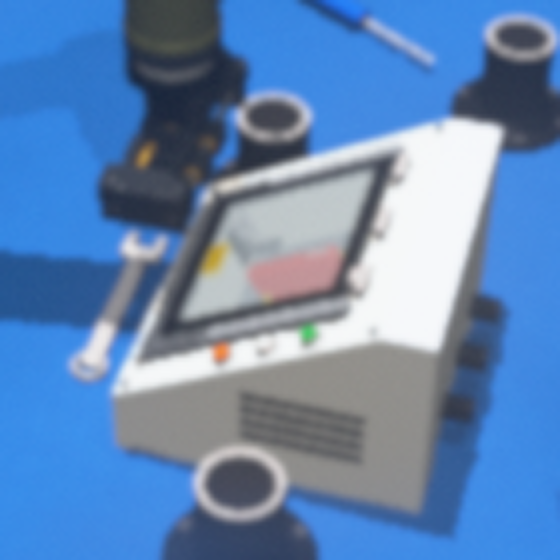

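```bash

python3 -c "
from g import *
s=r.get_state();p=np.array(s['tool_pos']);z=Ro.from_quat(s['eef_rot']).apply([0,0,1]);y=Ro.from_quat(s['eef_rot']).apply([0,1,0])
for nm,X in(('tcp',p),('tip+y',p+.018*y),('body',p-.064*z),('body+y',p-.064*z+.09*y),('body-y',p-.064*z-.09*y),('mark',F(-64,0,12))): print(nm,((proj('scene',X)-[200,120])*4).round())"

```

```text
tcp [[175. 221.]]
tip+y [[169. 235.]]
body [[173. 161.]]
body+y [[138. 233.]]
body-y [[206.  95.]]
mark [[212. 260.]]
```

```bash

python3 -m jog '[{"dx":0.0257,"dy":0.0057,"dz":-0.042,"wx":0,"wy":0,"wz":0,"hand":1},{"dx":0.0257,"dy":0.0057,"dz":-0.042,"wx":0,"wy":0,"wz":0,"hand":1},{"dx":0.0257,"dy":0.0057,"dz":-0.042,"wx":0,"wy":0,"wz":0,"hand":1},{"dx":0,"dy":0,"dz":0,"wx":0,"wy":0,"wz":0,"hand":1}]' >/dev/null
python3 -c "
from g import *
st()"
python3 -m jog '[{"dx":0.004,"dy":0.001,"dz":-0.007,"wx":0,"wy":0,"wz":0,"hand":1},{"dx":0.004,"dy":0.001,"dz":-0.007,"wx":0,"wy":0,"wz":0,"hand":1},{"dx":0,"dy":0,"dz":0,"wx":0,"wy":0,"wz":0,"hand":1}]' >/dev/null
python3 -c "
from g import *
st()"
```

```text
t4.20 F [-71.4  -1.2  21.1] q [-0.48  0.79  0.39  2.11 -0.79  0.4  -0.79] f [-0.  -0.8  0.2] op 0.00860423126760173 0.0
t4.45 F [-71.7  -1.1  18.8] q [-0.48  0.79  0.39  2.1  -0.79  0.39 -0.79] f [0.6 0.4 0.4] op 0.0024533434035584178 0.0
```

```bash

python3 -m jog '[{"dx":0.003,"dy":0.0007,"dz":-0.005,"wx":0,"wy":0,"wz":0,"hand":1},{"dx":0,"dy":0,"dz":0,"wx":0,"wy":0,"wz":0,"hand":1}]' >/dev/null
python3 -c "
from g import *
st()"
python3 -m jog '[{"dx":0.003,"dy":0.0007,"dz":-0.005,"wx":0,"wy":0,"wz":0,"hand":1},{"dx":0,"dy":0,"dz":0,"wx":0,"wy":0,"wz":0,"hand":1}]' >/dev/null
python3 -c "
from g import *
st()"
python3 -m jog '[{"dx":0.003,"dy":0.0007,"dz":-0.005,"wx":0,"wy":0,"wz":0,"hand":1},{"dx":0,"dy":0,"dz":0,"wx":0,"wy":0,"wz":0,"hand":1}]' >/dev/null
python3 -c "
from g import *
st()"

```

```text
t4.62 F [-71.7  -1.   17.6] q [-0.48  0.79  0.39  2.1  -0.79  0.39 -0.79] f [ 0.2 -0.3 -0.1] op 0.0034592641378473708 0.4
t4.78 F [-71.8  -1.1  16.1] q [-0.48  0.8   0.39  2.1  -0.79  0.39 -0.79] f [0.3 0.1 3. ] op 0.00526868148529941 1.6
t4.95 F [-71.8  -1.1  14.8] q [-0.48  0.8   0.38  2.1  -0.79  0.39 -0.79] f [ 0.5 -0.8  4.2] op 0.010254252199978936 2.7
```

```bash

python3 -m jog '[{"dx":0.003,"dy":0.0007,"dz":-0.005,"wx":0,"wy":0,"wz":0,"hand":1},{"dx":0,"dy":0,"dz":0,"wx":0,"wy":0,"wz":0,"hand":1}]' >/dev/null
python3 -c "
from g import *
st()"
python3 -m jog '[{"dx":0.003,"dy":0.0007,"dz":-0.005,"wx":0,"wy":0,"wz":0,"hand":1},{"dx":0,"dy":0,"dz":0,"wx":0,"wy":0,"wz":0,"hand":1}]' >/dev/null
python3 -c "
from g import *
st()"
python3 -m jog '[{"dx":0.003,"dy":0.0007,"dz":-0.005,"wx":0,"wy":0,"wz":0,"hand":1},{"dx":0,"dy":0,"dz":0,"wx":0,"wy":0,"wz":0,"hand":1}]' >/dev/null
python3 -c "
from g import *
st()"

```

```text
t5.12 F [-71.6  -1.   13. ] q [-0.48  0.8   0.38  2.1  -0.79  0.39 -0.79] f [-1.   0.4  1.7] op 0.003850708413357397 0.5
t5.28 F [-71.6  -0.9  11.3] q [-0.47  0.81  0.38  2.1  -0.8   0.39 -0.79] f [-1.  -1.2  0.9] op 0.006209428780641221 0.5
t5.45 F [-71.6  -0.9   9.8] q [-0.47  0.81  0.38  2.09 -0.8   0.39 -0.79] f [-0.8 -0.4  1. ] op 0.0036856250865739625 0.5
```

```bash

python3 -m jog '[{"dx":-0.039,"dy":-0.009,"dz":0.07,"wx":0,"wy":0,"wz":0,"hand":1},{"dx":-0.092,"dy":-0.021,"dz":0.023,"wx":0,"wy":0,"wz":0,"hand":1},{"dx":-0.092,"dy":-0.021,"dz":0.023,"wx":0,"wy":0,"wz":0,"hand":1},{"dx":-0.092,"dy":-0.021,"dz":0.023,"wx":0,"wy":0,"wz":0,"hand":1},{"dx":0,"dy":0,"dz":0,"wx":0,"wy":0,"wz":0,"hand":1}]' >/dev/null
python3 -c "
from g import *
st()"
python3 -m jog '[{"dx":0,"dy":0,"dz":0,"wx":0,"wy":0,"wz":0,"hand":1},{"dx":0,"dy":0,"dz":0,"wx":0,"wy":0,"wz":0,"hand":1},{"dx":0,"dy":0,"dz":0,"wx":0,"wy":0,"wz":0,"hand":1},{"dx":0,"dy":0,"dz":0,"wx":0,"wy":0,"wz":0,"hand":1},{"dx":0,"dy":0,"dz":0,"wx":0,"wy":0,"wz":0,"hand":1}]' >/dev/null
python3 -m jog '[{"dx":0,"dy":0,"dz":0,"wx":0,"wy":0,"wz":0,"hand":1},{"dx":0,"dy":0,"dz":0,"wx":0,"wy":0,"wz":0,"hand":1},{"dx":0,"dy":0,"dz":0,"wx":0,"wy":0,"wz":0,"hand":1},{"dx":0,"dy":0,"dz":0,"wx":0,"wy":0,"wz":0,"hand":1}]' >/dev/null
python3 -c "
from g import *
snap('scene','s2');snap('top','t2');st()
a=cv2.imread('pics/s2.png')[100:250,200:350];b=cv2.imread('pics/t2.png')[120:270,150:300]
cv2.imwrite('pics/c2.png',cv2.resize(np.hstack([a,b]),(800,400),interpolation=cv2.INTER_CUBIC))"
```

```text
t5.87 F [-128.    -0.3   83.7] q [-0.45  0.67  0.32  2.31 -0.83  0.27 -0.72] f [-0.7  0.5  1.1] op 0.007008264909689128 0.0
t6.72 F [-124.    -0.6   80.5] q [-0.45  0.68  0.32  2.3  -0.83  0.27 -0.73] f [ 0.8  0.5 -0.3] op 0.005876774154324165 0.0
```

View pics/c2.png

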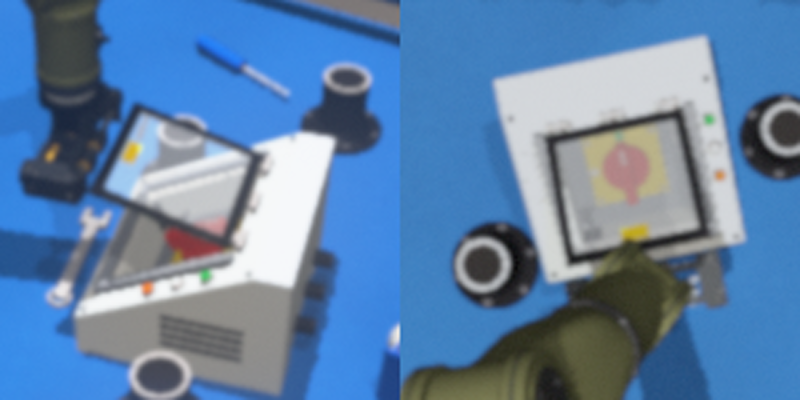

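```bash
cat >> g.py <<'E'
def edge(th,y=0,rr=178,inn=0): # point on cover mid-plane at distance rr from hinge
    return np.array([89-rr*np.cos(th)+inn*np.sin(th),y,9.5+rr*np.sin(th)+inn*np.cos(th)])
E
python3 -c "
from kin import *
for th in (.7,.8,.9): print(th,[((proj('scene',F(*edge(th,y)))-[200,100])*2.667).round().tolist() for y in(88,-88)], edge(th).round())
q=np.array(r.get_state()['q'])
for t in (5,8,12):
  x=q
  for nm,X in [('in',F(-72,0,100)),('hook',F(-48,0,110))]:
    x,e,a,R=ikz(X,pitch(90-t)[:,2],x);print(t,nm,x.round(2),e.round(1),a.round(1))
"
```

```text
0.7 [[[129.0, 113.0]], [[84.0, 202.0]]] [-47.   0. 124.]
0.8 [[[132.0, 103.0]], [[87.0, 191.0]]] [-35.   0. 137.]
0.9 [[[136.0, 92.0]], [[91.0, 181.0]]] [-22.   0. 149.]
5 in [-0.48  0.62  0.39  2.23 -0.77  0.33 -0.73] 0.0 0.0
5 hook [-0.52  0.6   0.45  2.17 -0.67  0.42 -0.73] 0.0 0.0
8 in [-0.43  0.59  0.3   2.28 -0.86  0.22 -0.73] 0.0 0.0
8 hook [-0.49  0.58  0.4   2.22 -0.75  0.33 -0.73] 0.0 0.0
12 in [-0.35  0.56  0.16  2.32 -0.93  0.11 -0.73] 4.8 0.8
12 hook [-0.41  0.54  0.26  2.28 -0.86  0.19 -0.73] 0.0 0.0
```

```bash
cat >> g.py <<'E'
def D(x,z,y=0): return np.array([P[0],P[1],0])+Ro.from_euler('z',yaw).apply([x/1000,y/1000,z/1000])
def sd():
    s=r.get_state();v=Ro.from_euler('z',-yaw).apply(np.array(s['tool_pos'])-[P[0],P[1],0])*1000
    f=Ro.from_euler('z',-yaw).apply(s['contact_force']); z=Ro.from_euler('z',-yaw).apply(Ro.from_quat(s['eef_rot']).apply([0,0,1]))
    print('t%.2f'%s['clock'],'D',v.round(1),'tilt',np.degrees(np.arctan2(z[0],-z[2])).round(1),'f',f.round(1),'q',np.round(s['q'],2))
E
python3 -c "
from g import *
sd();go(D(-135,196),pitch(84),4)
for th in (.8,1,1.2,1.4,1.6,1.8,2.1,2.3):
  s,_,h=edge(th);print(th,'edge D',round(s*.866-h*.5),round(125+s*.5+h*.866))"
```

```text
t6.72 D [-147.7   -0.6  132.7] tilt 0.0 f [0.9 0.5 0.2] q [-0.45  0.68  0.32  2.3  -0.83  0.27 -0.73]
min rows 1.5 d [0.0122 0.0034 0.0633] w [ 0.0027 -0.0127 -0.0001] n 4
0.8 edge D -99 226
1 edge D -86 259
1.2 edge D -66 289
1.4 edge D -42 315
1.6 edge D -12 334
1.8 edge D 21 348
2.1 edge D 73 356
2.3 edge D 109 352
```

```bash

python3 -m jog '[{"dx":0.003,"dy":0.001,"dz":0.063,"wx":0.0027,"wy":-0.0127,"wz":0,"hand":1},{"dx":0.003,"dy":0.001,"dz":0.063,"wx":0.0027,"wy":-0.0127,"wz":0,"hand":1},{"dx":0.02,"dy":0.006,"dz":0.063,"wx":0.0027,"wy":-0.0127,"wz":0,"hand":1},{"dx":0.023,"dy":0.006,"dz":0.063,"wx":0.0027,"wy":-0.0127,"wz":0,"hand":1},{"dx":0.03,"dy":0.007,"dz":0,"wx":0.0027,"wy":-0.0127,"wz":0,"hand":1}]' >/dev/null
python3 -c "
from g import *
sd()"
python3 -m jog '[{"dx":0.03,"dy":0.007,"dz":0,"wx":0,"wy":0,"wz":0,"hand":1},{"dx":0.02,"dy":0.005,"dz":0,"wx":0,"wy":0,"wz":0,"hand":1},{"dx":0,"dy":0,"dz":0,"wx":0,"wy":0,"wz":0,"hand":1}]' >/dev/null
python3 -c "
from g import *
sd()"
```

```text
t7.13 D [-126.4   -0.2  197.7] tilt 7.7 f [-0.2  0.6  0.3] q [-0.52  0.53  0.41  2.3  -0.8   0.29 -0.76]
t7.38 D [-112.9    0.2  195.5] tilt 7.5 f [ 0.5 -0.4  0.8] q [-0.53  0.55  0.43  2.27 -0.78  0.32 -0.77]
```

```bash

python3 -m jog '[{"dx":0.016,"dy":0.004,"dz":0,"wx":0,"wy":0,"wz":0,"hand":1},{"dx":0.016,"dy":0.004,"dz":0,"wx":0,"wy":0,"wz":0,"hand":1},{"dx":0,"dy":0,"dz":0,"wx":0,"wy":0,"wz":0,"hand":1}]' >/dev/null
python3 -c "
from g import *
sd()"
python3 -m jog '[{"dx":0.012,"dy":0.003,"dz":0.01,"wx":0,"wy":0,"wz":0,"hand":1},{"dx":0.012,"dy":0.003,"dz":0.01,"wx":0,"wy":0,"wz":0,"hand":1},{"dx":0,"dy":0,"dz":0,"wx":0,"wy":0,"wz":0,"hand":1}]' >/dev/null
python3 -c "
from g import *
sd()"
```

```text
t7.63 D [-105.9    0.2  195.3] tilt 7.4 f [-0.1  0.8  0.4] q [-0.54  0.56  0.44  2.25 -0.78  0.34 -0.78]
t7.88 D [-104.3    0.4  199.8] tilt 7.0 f [-6.7 -0.7  1.4] q [-0.56  0.56  0.47  2.23 -0.76  0.37 -0.8 ]
```

```bash

python3 -m jog '[{"dx":0.008,"dy":0.002,"dz":0.03,"wx":0.001,"wy":-0.006,"wz":0,"hand":1},{"dx":0.008,"dy":0.002,"dz":0.03,"wx":0.001,"wy":-0.006,"wz":0,"hand":1}]' >/dev/null
python3 -c "
from g import *
sd()"
python3 -m jog '[{"dx":0.01,"dy":0.0025,"dz":0.03,"wx":0.001,"wy":-0.006,"wz":0,"hand":1},{"dx":0.01,"dy":0.0025,"dz":0.03,"wx":0.001,"wy":-0.006,"wz":0,"hand":1}]' >/dev/null
python3 -c "
from g import *
sd()
snap('scene','s3');cv2.imwrite('pics/c3.png',cv2.resize(cv2.imread('pics/s3.png')[100:250,200:350],(600,600),interpolation=cv2.INTER_CUBIC))"
```

```text
t8.05 D [-98.6   0.3 215. ] tilt 8.5 f [-3.5 -0.7 -0.7] q [-0.58  0.53  0.5   2.23 -0.74  0.38 -0.82]
t8.22 D [-90.8   0.3 231.2] tilt 10.3 f [-1.  -0.2 -0.6] q [-0.61  0.5   0.53  2.21 -0.72  0.39 -0.83]
```

View pics/c3.png

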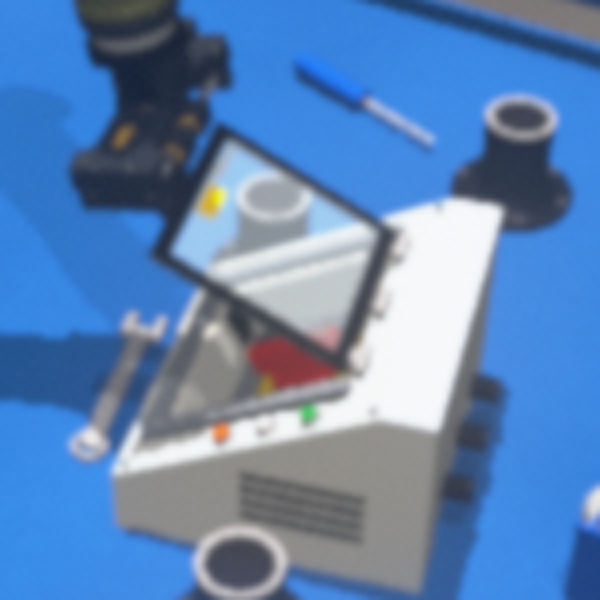

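```bash

python3 -m jog '[{"dx":0.043,"dy":0.01,"dz":0.06,"wx":0,"wy":-0.003,"wz":0,"hand":1},{"dx":0.043,"dy":0.01,"dz":0.06,"wx":0,"wy":-0.003,"wz":0,"hand":1}]' >/dev/null
python3 -c "
from g import *
sd()"
python3 -m jog '[{"dx":0.049,"dy":0.0114,"dz":0.052,"wx":0,"wy":-0.003,"wz":0,"hand":1},{"dx":0.049,"dy":0.0114,"dz":0.052,"wx":0,"wy":-0.003,"wz":0,"hand":1}]' >/dev/null
python3 -c "
from g import *
sd()"
python3 -m jog '[{"dx":0.06,"dy":0.014,"dz":0.038,"wx":0,"wy":-0.003,"wz":0,"hand":1},{"dx":0.06,"dy":0.014,"dz":0.038,"wx":0,"wy":-0.003,"wz":0,"hand":1}]' >/dev/null
python3 -c "
from g import *
sd()
snap('scene','s4');cv2.imwrite('pics/c4.png',cv2.resize(cv2.imread('pics/s4.png')[70:250,190:370],(600,600),interpolation=cv2.INTER_CUBIC))"
```

```text
t8.43 D [-70.3   0.6 260.8] tilt 10.7 f [-3.   0.1  1.9] q [-0.68  0.48  0.64  2.13 -0.64  0.5  -0.91]
t8.60 D [-42.4   0.6 288. ] tilt 11.7 f [ 0.4  0.1 -0.6] q [-0.71  0.48  0.7   2.04 -0.59  0.59 -0.97]
t8.77 D [-11.1   0.8 307.1] tilt 12.4 f [-0.2  0.2 -0.2] q [-0.72  0.5   0.73  1.94 -0.57  0.67 -1.01]
```

View pics/c4.png

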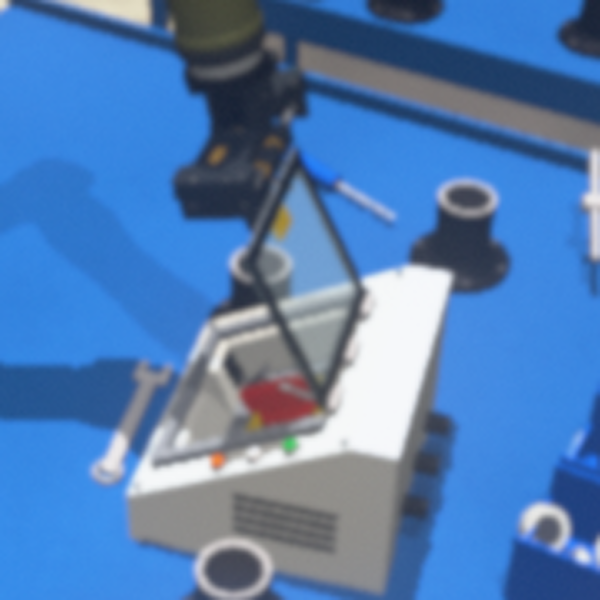

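```bash

python3 -m jog '[{"dx":0.065,"dy":0.015,"dz":0.026,"wx":0,"wy":0,"wz":0,"hand":1},{"dx":0.065,"dy":0.015,"dz":0.026,"wx":0,"wy":0,"wz":0,"hand":1}]' >/dev/null
python3 -c "
from g import *
sd()"
python3 -m jog '[{"dx":0.065,"dy":0.015,"dz":0.01,"wx":0,"wy":0,"wz":0,"hand":1},{"dx":0.065,"dy":0.015,"dz":0.01,"wx":0,"wy":0,"wz":0,"hand":1},{"dx":0.065,"dy":0.015,"dz":0.01,"wx":0,"wy":0,"wz":0,"hand":1}]' >/dev/null
python3 -c "
from g import *
sd()"
python3 -m jog '[{"dx":0.05,"dy":0.011,"dz":0,"wx":0,"wy":0,"wz":0,"hand":1},{"dx":0.04,"dy":0.01,"dz":0,"wx":0,"wy":0,"wz":0,"hand":1},{"dx":0,"dy":0,"dz":0,"wx":0,"wy":0,"wz":0,"hand":1},{"dx":0,"dy":0,"dz":0,"wx":0,"wy":0,"wz":0,"hand":1}]' >/dev/null
python3 -c "
from g import *
sd()"
```

```text
t8.98 D [ 20.9   0.8 319. ] tilt 12.3 f [-0.2  0.2  0.4] q [-0.71  0.53  0.74  1.83 -0.56  0.75 -1.04]
t9.23 D [ 71.8   0.7 326.4] tilt 12.3 f [ 0.8 -0.5 -0.9] q [-0.67  0.6   0.73  1.68 -0.56  0.84 -1.06]
t9.57 D [ 93.8   0.4 325.9] tilt 12.3 f [ 0.3 -0.2 -0. ] q [-0.65  0.64  0.72  1.62 -0.57  0.87 -1.08]
```

```bash

python3 -m jog '[{"dx":-0.12,"dy":-0.028,"dz":0,"wx":0,"wy":0,"wz":0,"hand":1},{"dx":-0.14,"dy":-0.032,"dz":0,"wx":0,"wy":0,"wz":0,"hand":0.3},{"dx":-0.14,"dy":-0.032,"dz":0.02,"wx":0,"wy":0,"wz":0,"hand":0.3},{"dx":-0.14,"dy":-0.032,"dz":0.02,"wx":0,"wy":0,"wz":0,"hand":0.3},{"dx":0,"dy":0,"dz":0,"wx":0,"wy":0,"wz":0,"hand":0.3}]' >/dev/null
python3 - <<'E'
from kin import *
sd(); snap('top','t5');snap('scene','s5')
a=cv2.imread('pics/s5.png')[100:250,200:350];b=cv2.imread('pics/t5.png')[110:260,160:310]
cv2.imwrite('pics/c5.png',cv2.resize(np.hstack([a,b]),(800,400),interpolation=cv2.INTER_CUBIC))
q0=np.array(r.get_state()['q'])
for t in (30,25,20,10):
  x=q0
  for X,phi in [((0,0,50),0),((0,0,-27),0),((0,0,-27),.4),((0,0,-27),.8),((0,0,-27),1.2),((0,0,-27),1.5)]:
    R=Ro.from_rotvec(Rw[:,2]*phi).as_matrix()@pitch(90-t)
    f=lambda q:np.r_[(fk(q,L)[0]-F(*X))*10,(fk(q,L)[1]*Ro.from_matrix(R).inv()).as_rotvec()*4,.01*(q-x)]
    w=least_squares(f,np.clip(x,lo+.06,hi-.06),bounds=(lo+.05,hi-.05));x=w.x;e=f(x)
    print(t,X[2],phi,x.round(2),'e %.1fmm %.1fdeg'%(np.linalg.norm(e[:3])*100,np.degrees(np.linalg.norm(e[3:6])/4)))
E
```

```text
t9.98 D [-5.320e+01  1.000e-01  3.355e+02] tilt 11.8 f [ 0.  -0.1 -0.7] q [-0.8   0.41  0.8   1.99 -0.5   0.7  -1.06]
30 50 0 [-0.29  0.57  0.1   2.16 -0.95  0.09 -0.62] e 46.8mm 9.1deg
30 -27 0 [-0.27  0.73  0.08  2.03 -0.95  0.09 -0.62] e 54.6mm 11.4deg
30 -27 0.4 [-0.27  0.73  0.08  2.03 -0.95  0.09 -0.22] e 54.6mm 11.4deg
30 -27 0.8 [-0.27  0.73  0.08  2.03 -0.95  0.09  0.18] e 54.6mm 11.4deg
30 -27 1.2 [-0.27  0.73  0.08  2.03 -0.95  0.09  0.58] e 54.6mm 11.4deg
30 -27 1.5 [-0.27  0.73  0.08  2.03 -0.95  0.09  0.88] e 54.6mm 11.4deg
25 50 0 [-0.31  0.59  0.11  2.16 -0.95  0.09 -0.63] e 30.3mm 5.8deg
25 -27 0 [-0.28  0.75  0.09  2.04 -0.95  0.09 -0.63] e 38.6mm 8.0deg
25 -27 0.4 [-0.35  0.75  0.16  2.04 -0.95  0.09 -0.27] e 40.3mm 8.4deg
25 -27 0.8 [-0.41  0.76  0.21  2.04 -0.95  0.09  0.1 ] e 44.1mm 9.2deg
25 -27 1.2 [-0.45  0.76  0.25  2.04 -0.95  0.09  0.48] e 49.4mm 10.3deg
25 -27 1.5 [-0.46  0.76  0.27  2.03 -0.95  0.09  0.77] e 54.1mm 11.3deg
20 50 0 [-0.32  0.62  0.12  2.17 -0.95  0.09 -0.63] e 13.7mm 2.6deg
20 -27 0 [-0.3   0.77  0.1   2.06 -0.95  0.09 -0.64] e 22.5mm 4.6deg
20 -27 0.4 [-0.42  0.78  0.22  2.05 -0.95  0.09 -0.3 ] e 25.6mm 5.3deg
20 -27 0.8 [-0.52  0.79  0.32  2.05 -0.95  0.09  0.03] e 32.6mm 6.8deg
20 -27 1.2 [-0.6   0.81  0.4   2.04 -0.95  0.09  0.38] e 42.8mm 8.9deg
20 -27 1.5 [-0.63  0.81  0.43  2.04 -0.95  0.09  0.66] e 51.8mm 10.8deg
10 50 0 [-0.44  0.67  0.33  2.08 -0.73  0.31 -0.85] e 0.0mm 0.0deg
10 -27 0 [-0.36  0.81  0.2   2.02 -0.77  0.21 -0.83] e 0.0mm 0.0deg
10 -27 0.4 [-0.5   0.83  0.3   2.04 -0.61  0.13 -0.69] e 0.0mm 0.0deg
10 -27 0.8 [-0.68  0.88  0.48  2.07 -0.95  0.09 -0.06] e 7.6mm 1.6deg
10 -27 1.2 [-0.81  0.92  0.61  2.05 -0.95  0.09  0.23] e 25.8mm 5.3deg
10 -27 1.5 [-0.89  0.95  0.69  2.04 -0.95  0.09  0.46] e 42.4mm 8.8deg
```

View pics/c5.png

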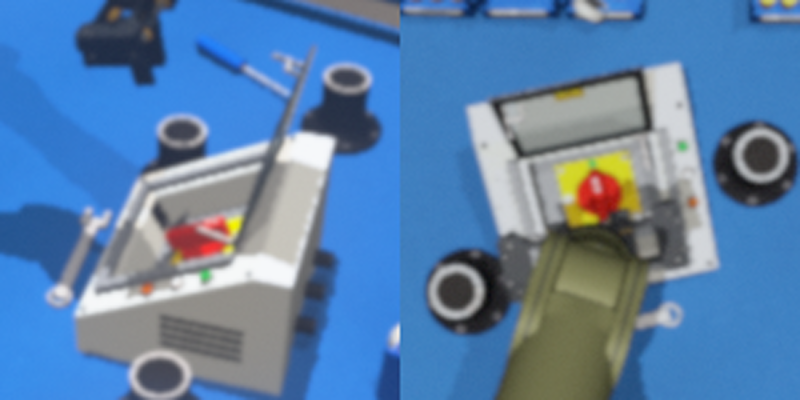

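```bash
python3 - <<'E'
from kin import *
def onface(cam,uv,h):
    a,d=ray(cam,uv); n=Rw[:,2]; t=((P+n*h/1000-a)@n)/(d@n); return toF(a+d*t).round(1)
# render model outline of red (disc r32 at h-32, bar top at -6) and compare masks by IoU over s0,y0
def mask(cam,s0,y0):
    m=np.zeros((384*4,512*4),np.uint8)
    th=np.linspace(0,2*np.pi,60)
    polys=[[(s0+32*np.cos(t),y0+32*np.sin(t),-32) for t in th]]
    polys.append([(s0+a*42,y0+b*8,h) for h in(-6,-32) for a in(-1,1) for b in(-1,1)])
    for p in polys:
        u=proj(cam,np.array([F(*x) for x in p])); cv2.fillConvexPoly(m,cv2.convexHull(np.round((u+.5)*4).astype(np.int32)),1)
    return cv2.resize(m.astype(np.float32),(512,384),interpolation=cv2.INTER_AREA)
for cam,fn in(('top','t5'),('top','t0')):
    im=cv2.imread(f'pics/{fn}.png').astype(int); b,g,rr=im[...,0],im[...,1],im[...,2]
    red=((rr-g>(60 if fn!='t0' else 30))&(rr-b>(60 if fn!='t0' else 15))).astype(np.float32)
    u0,v0=proj(cam,F(0,0,-10))[0].astype(int); win=np.zeros_like(red);win[v0-25:v0+22,u0-22:u0+22]=1;red*=win
    best=min(((np.abs(mask(cam,s,y)*win-red).sum(),s,y) for s in range(-12,16,2) for y in range(-10,11,2)));print(fn,red.sum(),best)
    print('IR ends', onface(cam,(234.2,183.1),-32) if fn=='t5' else '')
q=np.array(r.get_state()['q'])
for X in [(-38,34,60),(-38,34,-18),(-30,0,-18),(-20,-9,-18)]:
    q,e,a,R=ikz(F(*X),pitch(82)[:,2],q);print(X,q.round(2),e.round(1),a.round(1))
E
```

```text
t5 229.0 (np.float32(58.8125), 4, 0)
IR ends [  1.9   0.2 -32. ]
t0 217.0 (np.float32(69.0625), 4, 0)
IR ends 
(-38, 34, 60) [-0.56  0.68  0.39  2.17 -0.93  0.3  -1.06] 0.0 0.0
(-38, 34, -18) [-0.43  0.81  0.19  2.1  -0.93  0.16 -1.06] 0.0 0.0
(-30, 0, -18) [-0.38  0.81  0.22  2.08 -0.92  0.2  -1.06] 0.0 0.0
(-20, -9, -18) [-0.38  0.81  0.26  2.05 -0.89  0.25 -1.06] 0.0 0.0
```

```bash
python3 -c "
from g import *
go(F(-40,35,60),pitch(83),5);go(F(-40,35,-18),pitch(83),4,(F(-40,35,60),pitch(83)))"
```

```text
min rows 4.4 d [-0.0205  0.0231 -0.1438] w [-0.0011  0.0092 -0.    ] n 5
min rows 1.9 d [ 0.038   0.0089 -0.0675] w [0. 0. 0.] n 4
```

```bash

python3 -m jog '[{"dx":-0.0205,"dy":0.023,"dz":-0.144,"wx":-0.001,"wy":0.009,"wz":0,"hand":1},{"dx":-0.0205,"dy":0.023,"dz":-0.144,"wx":-0.001,"wy":0.009,"wz":0,"hand":1},{"dx":-0.0205,"dy":0.023,"dz":-0.144,"wx":-0.001,"wy":0.009,"wz":0,"hand":1},{"dx":-0.0205,"dy":0.023,"dz":-0.144,"wx":-0.001,"wy":0.009,"wz":0,"hand":1},{"dx":-0.0205,"dy":0.023,"dz":-0.144,"wx":-0.001,"wy":0.009,"wz":0,"hand":1}]' >/dev/null
python3 -m jog '[{"dx":0,"dy":0,"dz":0,"wx":0,"wy":0,"wz":0,"hand":1},{"dx":0,"dy":0,"dz":0,"wx":0,"wy":0,"wz":0,"hand":1},{"dx":0,"dy":0,"dz":0,"wx":0,"wy":0,"wz":0,"hand":1}]' | grep opening
python3 -c "
from g import *
st();sd();go(F(-40,35,-17),pitch(83),5)"
```

```text
opening: 0.006
t10.75 F [-37.   33.4  58.9] q [-0.57  0.67  0.4   2.16 -0.84  0.32 -0.82] f [-0.4 -0.3  0.2] op 0.006108151672423136 0.0
t10.75 D [-61.5  33.4 157.5] tilt 7.3 f [-0.5 -0.3 -0. ] q [-0.57  0.67  0.4   2.16 -0.84  0.32 -0.82]
min rows 1.8 d [ 0.0273  0.0077 -0.0538] w [0.0001 0.0005 0.    ] n 5
```

```bash

python3 -m jog '[{"dx":0.0273,"dy":0.0077,"dz":-0.054,"wx":0,"wy":0,"wz":0,"hand":1},{"dx":0.0273,"dy":0.0077,"dz":-0.054,"wx":0,"wy":0,"wz":0,"hand":1},{"dx":0.0273,"dy":0.0077,"dz":-0.054,"wx":0,"wy":0,"wz":0,"hand":1}]' >/dev/null
python3 -c "
from g import *
st()"
python3 -m jog '[{"dx":0.0273,"dy":0.0077,"dz":-0.054,"wx":0,"wy":0,"wz":0,"hand":1},{"dx":0.0273,"dy":0.0077,"dz":-0.054,"wx":0,"wy":0,"wz":0,"hand":1},{"dx":0,"dy":0,"dz":0,"wx":0,"wy":0,"wz":0,"hand":1}]' >/dev/null
python3 -c "
from g import *
st();print('per mm -y:',(Rw[:,1]*-1/250).round(5),'per mm +s',(Rw[:,0]/250).round(5))"
```

```text
t11.00 F [-37.3  34.6  13.6] q [-0.51  0.75  0.3   2.13 -0.89  0.24 -0.78] f [-0.8 -0.  -0. ] op 0.007353152813393499 0.0
t11.25 F [-39.4  35.4 -18.3] q [-0.47  0.81  0.24  2.1  -0.91  0.2  -0.77] f [0.2 0.3 0. ] op 0.010757986009555328 0.0
per mm -y: [ 0.00091 -0.0039  -0.     ] per mm +s [0.00337 0.00079 0.002  ]
```

```bash

python3 -m jog '[{"dx":0.0073,"dy":-0.031,"dz":0,"wx":0,"wy":0,"wz":0,"hand":1},{"dx":0.0055,"dy":-0.0234,"dz":0,"wx":0,"wy":0,"wz":0,"hand":1}]' >/dev/null
python3 -c "
from g import *
st()"
python3 -m jog '[{"dx":0.0055,"dy":-0.0234,"dz":0,"wx":0,"wy":0,"wz":0,"hand":1},{"dx":0,"dy":0,"dz":0,"wx":0,"wy":0,"wz":0,"hand":1}]' >/dev/null
python3 -c "
from g import *
st()"
python3 -m jog '[{"dx":0.0055,"dy":-0.0234,"dz":0,"wx":0,"wy":0,"wz":0,"hand":1},{"dx":0,"dy":0,"dz":0,"wx":0,"wy":0,"wz":0,"hand":1}]' >/dev/null
python3 -c "
from g import *
st()"
```

```text
t11.42 F [-40.5  21.  -16.4] q [-0.43  0.8   0.23  2.1  -0.9   0.2  -0.75] f [1.9 6.7 0.1] op 0.0014237612292733277 6.1
t11.58 F [-41.   19.4 -16.4] q [-0.42  0.8   0.22  2.1  -0.89  0.2  -0.74] f [ 2.  10.5  2. ] op 0.0001475671219489058 5.3
t11.75 F [-41.6  15.2 -16.3] q [-0.41  0.8   0.22  2.1  -0.89  0.2  -0.73] f [ 0.5 11.4  1.2] op 0.003601027631330889 5.4
```

```bash

python3 -m jog '[{"dx":0.0064,"dy":-0.0273,"dz":0,"wx":0,"wy":0,"wz":0,"hand":1},{"dx":0.0064,"dy":-0.0273,"dz":0,"wx":0,"wy":0,"wz":0,"hand":1}]' >/dev/null
python3 -c "
from g import *
st()"
python3 -m jog '[{"dx":0.0165,"dy":-0.025,"dz":0.006,"wx":0,"wy":0,"wz":0,"hand":1},{"dx":0.0165,"dy":-0.025,"dz":0.006,"wx":0,"wy":0,"wz":0,"hand":1}]' >/dev/null
python3 -c "
from g import *
st()"
python3 -m jog '[{"dx":0.019,"dy":-0.016,"dz":0.008,"wx":0,"wy":0,"wz":0,"hand":1},{"dx":0.019,"dy":-0.016,"dz":0.008,"wx":0,"wy":0,"wz":0,"hand":1}]' >/dev/null
python3 -c "
from g import *
st()"
```

```text
t11.92 F [-41.3   2.5 -16.5] q [-0.38  0.8   0.21  2.1  -0.88  0.21 -0.71] f [0.3 8.1 1.6] op 0.007411520477410815 3.3
t12.08 F [-35.2 -18.9 -16.5] q [-0.36  0.8   0.24  2.08 -0.86  0.23 -0.7 ] f [ 0.6  0.2 -0.7] op 0.003138944705222874 0.0
t12.25 F [-26.8 -29.9 -17.2] q [-0.35  0.8   0.27  2.05 -0.84  0.26 -0.71] f [0.1 0.5 0.2] op 0.003061320956811023 0.0
```

```bash

python3 -m jog '[{"dx":-0.039,"dy":-0.009,"dz":0.07,"wx":0,"wy":0,"wz":0,"hand":1},{"dx":-0.039,"dy":-0.009,"dz":0.07,"wx":0,"wy":0,"wz":0,"hand":1},{"dx":-0.039,"dy":-0.009,"dz":0.07,"wx":0,"wy":0,"wz":0,"hand":1},{"dx":-0.039,"dy":-0.009,"dz":0.07,"wx":0,"wy":0,"wz":0,"hand":1},{"dx":0,"dy":-0.1,"dz":0.1,"wx":0,"wy":0,"wz":0,"hand":1}]' >/dev/null
python3 -m jog '[{"dx":0,"dy":-0.12,"dz":0.1,"wx":0,"wy":0,"wz":0,"hand":1},{"dx":0,"dy":-0.12,"dz":0.1,"wx":0,"wy":0,"wz":0,"hand":1},{"dx":0,"dy":-0.14,"dz":0.05,"wx":0,"wy":0,"wz":0,"hand":1},{"dx":0,"dy":-0.14,"dz":0,"wx":0,"wy":0,"wz":0,"hand":1},{"dx":0,"dy":-0.14,"dz":0,"wx":0,"wy":0,"wz":0,"hand":1}]' >/dev/null
python3 -m jog '[{"dx":0,"dy":0,"dz":0,"wx":0,"wy":0,"wz":0,"hand":1},{"dx":0,"dy":0,"dz":0,"wx":0,"wy":0,"wz":0,"hand":1},{"dx":0,"dy":0,"dz":0,"wx":0,"wy":0,"wz":0,"hand":1}]' >/dev/null
python3 - <<'E'
from g import *
st(); snap('top','t6');snap('scene','s6')
a=cv2.imread('pics/s6.png')[100:250,200:350];b=cv2.imread('pics/t6.png')[110:260,160:310]
cv2.imwrite('pics/c6.png',cv2.resize(np.hstack([a,b]),(800,400),interpolation=cv2.INTER_CUBIC))
E
```

```text
t13.33 F [ -21.2 -212.6  160.3] q [-0.13  0.55  0.54  1.98 -0.57  0.65 -0.55] f [-0.2  0.7 -0.6] op 0.001731317408172425 0.0
```

View pics/c6.png

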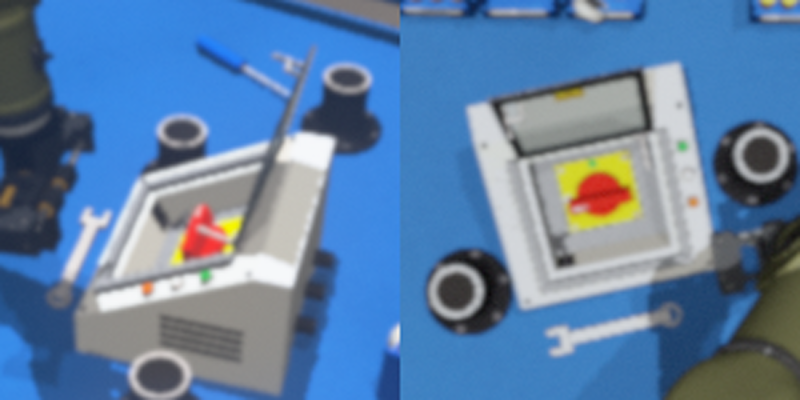

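The picture shows the isolator bar lying across, with its white line to the left at (585,205) in the crop. The cover stands back on its stop, and the hubs and wrench have not moved. The gripper is clear of everything, so I'm handing in.

```bash
python3 -c "
from plant import r
print(r.finish_job())"
```

```text
the job is handed in; nothing more can be done
None
```

The cover is unlatched and standing open on its stop, the isolator has snapped to off, and I handed the job in at about 13 s; in the last pictures the hubs and tools in view looked undisturbed. No verdict came back.

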